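Take the inside depth of a jar with a sliding-bar depth gauge

ROBOT

A 6-joint arm with a two-finger parallel gripper is mounted at the origin on a cart in front of the work surface, level with it; the furniture and walls round the work are solid. World frame = base frame: x ahead of the robot, y to its left, z up, the work surface at z = 0. Lengths are in m, angles in rad, forces in N, time in s.
With the tool pointing down it reaches from about 0.425 to 0.95 m from the base axis. Payload 3.5 kg.
Tool frame: the origin (TCP) lies between the finger pads; the fingertips stand 22 mm ahead of it and the grasp point (between the pads) lies 3 mm ahead of it (ctrl.nose_length is the z of the fingertips in the tool frame, in m); z points along the fingers, y is the line along which they close (so a half turn about z gives the same grasp; the last joint's range is limited). The gripper opens to 85 mm and grips with 20 to 120 N. Pads are 22 mm wide; open, the fingers measure 114 mm over their backs; the gripper's body (76 mm by 85 mm) begins 54 mm behind the grasp point. The pads swing forward as they close: fully open they stand 13 mm farther back than shut.
Start: joints at [-1.338, 0.286, 1.577, -0, 1.279, -0.15], TCP at [0.252, -0.626, 0.253] pointing down, gripper open.
Joint ranges: [-2.77, 2.77], [-0.9, 2.22], [0.21, 2.48], [-1.53, 4.67], [0.24, 2.81], [-2.84, 2.84]. Speed limits (rad/s): [2.79, 2.79, 3.14, 3.14, 3.14, 3.14].

INTERFACE

Orientations are given as a unit quaternion [x, y, z, w].
In Python, from plant import ctrl gives the robot as it stands. The module is installed in compiled form; this text tells all that it offers.
- The arm moves only by the tool send_rows, never from a script. Its argument "rows" is text: rows parted by semicolons, each of 7 numbers parted by spaces: the turn, a rotation vector about the tool's x, y, z in parts of the range, where 1.0 means 45 degrees, then the shift along the tool's x, y, z in shares of 600 mm (1.0 is 600 mm), then the opening, from -1 (shut) to 1 (fully open). A call has 1 to 8 rows; each row is the pose to reach, as a shift and turn from the pose commanded when the call began, along the tool's axes at that moment; what a row does not reach only later rows make up. A row lasts 1/8 s, in which the tool goes at most 62.5 mm and 10.7 degrees, less where a joint would pass 70% of its speed; a pose out of reach is approached as far as the arm can. A shift or turn number past 1, either way, is cut back to 1. A call with a gripper value outside its range is refused whole. The fingers move at their own pace and stop on an object; "grip_force" is the grip in N (left out, the last holds). Time passes only in rows, so rows that repeat a pose let the fingers close. It gives the time, the measured TCP pose, the force, the opening and the grip force at its end, in the units of the state.
- ctrl.get_state(): the state, without advancing time (a new reading comes with each control period).
- ctrl.read_camera(name): name is "scene" or "top" or "wrist"; returns a dict with "color" (420x560x3 uint8, red, green, blue), "fx", "fy", "cx", "cy" (pixels), "extrinsics" (4x4, takes a point from world to camera coordinates). Camera axes: x right, y down, z forward; pixel columns grow to the right and rows downward; lengths in m; the calibration is good to about 2 mm. A picture is of the moment at which its call begins. There is no depth.
- ctrl.sign_off(): hands the job in; it is judged then, once.
Trained networks look in a picture, given as the dict that the camera call returned (one of the last four; its "shot" number tells which), for a name from the list of things; names that differ only in an ending like _2 or _b are one class to them, and where a whole thing is asked for, a point or a joint stands for the part that bears it (a point fixed in the world has none). Each returns a list of dicts, best first, with "p" (0 to 1); they miss things now and then, are a little off and sometimes report something else, mostly with a low value. They report only what shows in the picture. A call takes as long as a camera call.
- ctrl.look_for(picture, target): "position" ([x, y, z] in m, in the coordinates of the camera as it stood for that picture, good to about 4 mm: the middle of the surface that is visible of it).
The state is a dict: "time": time; "qpos": joint angles; "dq": joint speeds; "joint_efforts": joint torques, N m; "eef_pos": TCP position; "tcp_rot": TCP orientation; "contact_force": force on the tool from outside, world axes, zero at the start; "wrist_torque": the same for the moment, N m; "opening": opening from 0.0 (shut) to 1.0 (fully open); "finger_force": force on a finger pad.
Only numpy, scipy, OpenCV 4.12 (cv2) and the standard library are available. Lean on these libraries where they do the work, as an engineer would, in place of code of your own. Each camera call takes 0.05 s, during which the arm holds its last target. There are 200 camera calls.

TASK

I am making the lidded glass jar into a soap dispenser and need its inside depth before I cut the pump's tube. Take the lid off and lay it flat on the cork mat, then lift the depth gauge out of the mug and push its rod gently down into the jar, the crossbar lying across the rim, until the tip stands on the jar's bottom. Leave the gauge standing upright in the jar, bar flat on the rim, so that I can read it; the jar and the mug stay where they are and everything else is left alone.

Things in the scene. Friction and masses are not known exactly. Their poses are not given: they have to be found in the camera images.
- jar: clear glass jar, round, outer diameter 84, height 128, standing upright, closed by the lid at the start. Origin: centre of its underside, z up. The mouth is open over a radius of 33; the rim is level, at z = 128 in its frame; the inner bottom is flat, at z = 9. 0.53 to 0.8 kg
- jar_mouth (a point): centre of the jar's mouth, at rim height (128 above the jar's origin)
- lid: round pale wooden lid, loose on the jar: plug below (diameter 58, z 0 to 10), disc (diameter 88, z 10 to 22), round wooden knob in its middle (diameter 20 at the foot, 27 at the top, z 22 to 50). Origin: centre of the plug's underside, z up. On the jar the disc lies on the rim, the plug hangs in the mouth with about 4 of play. 0.06 to 0.13 kg
- mat: round cork mat, diameter 150, 8 thick, fixed flat on the counter. Origin: centre of its underside. It lies free, nothing stands on it
- gauge: flat aluminium crossbar of the depth gauge: 116 long (its y), 30 wide, 6 thick, with a round boss (diameter 22, to 16 above the underside) through which the rod slides along z. Origin: centre of the bar's underside, on the rod's axis; z points up to the handle. At the start the bar lies across the mug's rim and the rod hangs in the mug, tip clear of the bottom. With the rod 0.15 kg
- gauge_rod (a joint): the gauge's reading: how far the rod's tip stands below the bar's underside, in m (0 to 0.145; 0.066 to 0.080 at the start). Friction of 2.5 N holds the bar on the rod: it stays put when carried or let go (the rod's weight does not move it) and slides up the rod when the rod is pushed down harder with the bar lying on a rim
- gauge_tip (a point): flat lower end of the gauge's rod: a brass bob, diameter 18, 33 high; the steel rod above it is 5 thick. 192 long in all, from this point to the top of the handle
- gauge_grip (a point): middle of the gauge's round black handle, on the rod's axis, 171 above the tip. The handle has diameter 16 reaches from 19 below this point to 21 above it; below it the bare rod goes on down to the bar
- mug: ceramic mug, outer diameter 78, height 93, wall 4 to 8, handle toward its -y. Origin: underside, midway along mug with handle; the round body's axis is at y = +18 in this frame. It holds the gauge at the start
- mug_mouth (a point): centre of the mug's mouth, at rim height
- matchbox: matchbox 35 x 52 x 13 lying flat, origin at its underside; a bystander
- spice_b: spice jar with a dark cap, diameter 44, height 96, origin at its underside; a bystander

How it is judged:
By the outcome, as a careful person would: the job done as asked, in the order asked, and still so for the second after the job is handed in, with the robot touching nothing.
It also fails if it takes over 61 s, if anything falls off the work surface, if the arm or the gripper's body presses on something with over 40 N, if the wrist force passes 120 N, or if a joint passes its speed limit or range.

## Working session

There is one attempt and no reset: what is moved stays moved. The work goes in short steps, Python scripts to look and compute and a tool call to move; the robot and the scene stay as the last step left them, time stands still between calls to the robot, and variables do not carry over. Pictures are saved under pics/ and viewed, at most 13 in all, crops included, and the job is handed in when it is done.

Besides the shell and the picture viewer there is one more tool, called after ">>>" as name(argument=value, ...) on one line, values as JSON. send_rows: Moves the arm, as the interface text tells. Its arguments: {"type":"object","properties":{"rows":{"type":"string"},"grip_force":{"type":"number"}},"required":["rows"]}

```bash
mkdir -p pics; cat > h.py <<'E'
from plant import ctrl
import numpy as np, cv2
from scipy.spatial.transform import Rotation as R
def cam(n,save=None):
    p=ctrl.read_camera(n)
    if save: cv2.imwrite('pics/'+save,p['color'][:,:,::-1])
    return p
def w(p,c):
    E=np.array(p['extrinsics']); return (np.linalg.inv(E)@np.r_[c,1])[:3]
def ray(p,u,v):
    E=np.linalg.inv(np.array(p['extrinsics'])); d=E[:3,:3]@np.array([(u-p['cx'])/p['fx'],(v-p['cy'])/p['fy'],1]); return E[:3,3],d/np.linalg.norm(d)
def atz(p,u,v,z):
    o,d=ray(p,u,v); return o+d*(z-o[2])/d[2]
def tri(rs):
    A=sum(np.eye(3)-np.outer(d,d) for o,d in rs); b=sum((np.eye(3)-np.outer(d,d))@o for o,d in rs); return np.linalg.solve(A,b)
def pix(p,X):
    c=np.array(p['extrinsics'])@np.r_[X,1]; return p['fx']*c[0]/c[2]+p['cx'],p['fy']*c[1]/c[2]+p['cy']
def tool():
    s=ctrl.get_state(); return np.array(s['eef_pos']),R.from_quat(s['tcp_rot']),s
def shift(X,off=0): # mm in tool frame so that the grasp point (3mm ahead) gets to X
    p,r,s=tool(); return r.inv().apply(np.array(X)-p)*1000-[0,0,3]
E
python3 - <<'E'
from h import *
np.set_printoptions(precision=4,suppress=True)
for n in('scene','top'):
    p=cam(n,n+'0.png'); print(n,p['fx'],p['cx'],p['cy'],np.linalg.inv(p['extrinsics'])[:3])
    for t in('jar','lid','mat','gauge','gauge_grip','gauge_tip','mug','mug_mouth','matchbox','spice_b'):
        for d in ctrl.look_for(p,t)[:2]:
            X=w(p,d['position']); print(t,round(d['p'],2),X,np.round(pix(p,X)))
s=ctrl.get_state();print(s['time'],s['tcp_rot'],R.from_quat(s['tcp_rot']).as_matrix())
E
```

```text
scene 420.60786081490266 282.1460649495649 206.17918466906266 [[-0.8286 -0.4042  0.3874  0.1901]
 [-0.5598  0.5857 -0.5862  0.6122]
 [ 0.01   -0.7026 -0.7115  0.9011]]
jar 0.86 [0.4394 0.2884 0.06  ] [266. 349.]
lid 0.95 [0.4623 0.2606 0.1377] [264. 315.]
mat 0.88 [ 0.6531 -0.0993  0.0069] [284. 215.]
gauge 0.69 [ 0.4359 -0.2371  0.0955] [377. 195.]
gauge 0.39 [ 0.4392 -0.2374  0.1876] [382. 169.]
gauge_grip 0.69 [ 0.4391 -0.2368  0.1876] [382. 169.]
mug 0.74 [ 0.4295 -0.2213  0.0563] [375. 209.]
mug_mouth 0.9 [ 0.4321 -0.2178  0.0567] [373. 209.]
matchbox 0.73 [ 0.4428 -0.2404  0.1836] [381. 169.]
spice_b 0.87 [0.6239 0.283  0.0743] [201. 300.]
top 442.95532733786166 281.4916598281231 213.83885494185748 [[-0.0108 -0.9958  0.0911  0.4602]
 [-0.9999  0.0105 -0.0036  0.0084]
 [ 0.0026 -0.0912 -0.9958  1.2641]]
jar 0.66 [0.4694 0.225  0.0495] [201. 252.]
jar 0.46 [ 0.4458 -0.2415  0.2106] [386. 259.]
mat 0.9 [ 0.657  -0.1008  0.0098] [318. 185.]
mat 0.51 [ 0.4434 -0.2342  0.2118] [383. 260.]
gauge 0.68 [ 0.445  -0.2361  0.0958] [373. 259.]
gauge_tip 0.61 [0.6341 0.2734 0.0954] [180. 190.]
gauge_tip 0.44 [ 0.443  -0.2422  0.2126] [386. 261.]
mug 0.86 [ 0.4562 -0.2532  0.039 ] [375. 255.]
mug 0.59 [0.6669 0.2302 0.0137] [202. 182.]
mug_mouth 0.83 [ 0.4532 -0.2511  0.0402] [375. 256.]
mug_mouth 0.24 [0.4689 0.2238 0.0501] [201. 252.]
matchbox 0.64 [0.6676 0.2298 0.0162] [202. 182.]
matchbox 0.63 [0.4712 0.225  0.0504] [201. 251.]
spice_b 0.54 [0.629  0.2711 0.0938] [181. 192.]
1.1 [0.9817 0.1902 0.     0.    ] [[ 0.9276  0.3735  0.    ]
 [ 0.3735 -0.9276 -0.    ]
 [ 0.      0.     -1.    ]]
```

View pics/scene0.png

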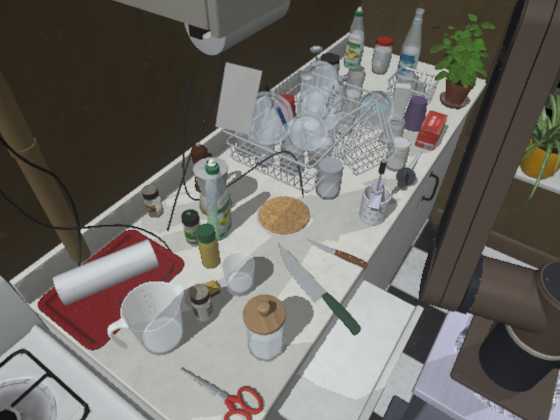

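View pics/top0.png

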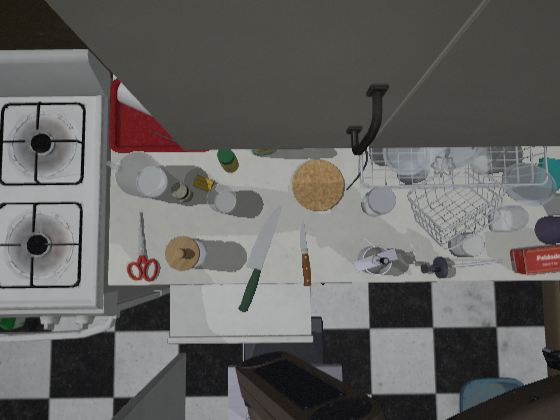

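```bash
python3 - <<'E'
import cv2,numpy as np
s=cv2.imread('pics/scene0.png');t=cv2.imread('pics/top0.png')
c=lambda i,x,y:cv2.resize(i[y:y+75,x:x+100],(400,300),interpolation=cv2.INTER_CUBIC)
cv2.imwrite('pics/comp0.png',np.vstack([np.hstack([c(s,215,285),c(s,330,150)]),np.hstack([c(t,135,215),c(t,330,225)])]))
E
python3 - <<'E'
from h import *
np.set_printoptions(precision=4,suppress=True)
a=cam('scene');b=cam('top')
print('knob',tri([ray(a,264,308),ray(b,183,253.5)]))
print('mat',tri([ray(a,284,215),ray(b,318,185.5)]))
E
```

```text
knob [0.4663 0.253  0.1485]
mat [ 0.6563 -0.1026  0.0001]
```

View pics/comp0.png

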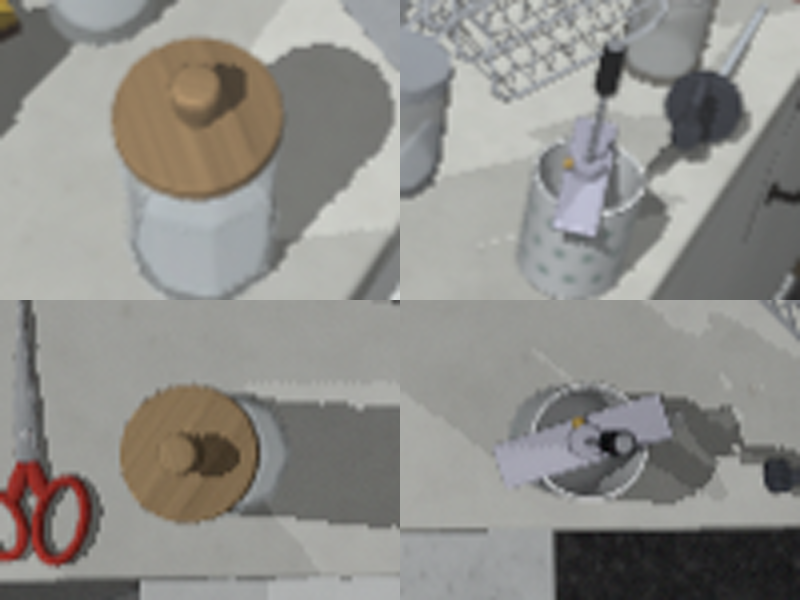

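```bash
python3 - <<'E'
from h import *
np.set_printoptions(precision=4,suppress=True)
a=cam('scene');b=cam('top')
print('knobtop',tri([ray(a,263.75,306.5),ray(b,180,253.25)]))
print('disc',tri([ray(a,264.2,314.2),ray(b,182.5,253.2)]), atz(a,264.2,314.2,.14),atz(b,182.5,253.2,.14))
print('handle mid',tri([ray(a,382,167.5),ray(b,385.5,260)]))
e1=tri([ray(a,374.75,207),ray(b,355.75,266.75)]);e2=tri([ray(a,380,180),ray(b,396.25,253.75)])
print('bar',e1,e2,np.linalg.norm(e1-e2),(e1+e2)/2)
for u,v in((293,185.5),(344,185.5),(318,159),(318,212)): print(atz(b,u,v,.008))
c=cam('wrist');E=np.linalg.inv(c['extrinsics']);p,r,s=tool();print('wristcam in tool',r.inv().apply(E[:3,3]-p),(r.inv().as_matrix()@E[:3,:3]),c['fx'])
for X in([.5,-.2,.33],[.55,.1,.33],[.466,.25,.30]): print(shift(X))
E
```

```text
knobtop [0.4656 0.257  0.1608]
disc [0.4656 0.2571 0.1314] [0.4621 0.2609 0.14  ] [0.4659 0.2555 0.14  ]
handle mid [ 0.4436 -0.2467  0.1847]
bar [ 0.4237 -0.1899  0.0952] [ 0.4571 -0.2966  0.0971] 0.1118494757256933 [ 0.4404 -0.2433  0.0961]
[ 0.6563 -0.03    0.008 ]
[ 0.6548 -0.1762  0.008 ]
[ 0.7327 -0.1031  0.008 ]
[ 0.5793 -0.1002  0.008 ]
wristcam in tool [ 0.0855  0.0002 -0.1216] [[ 0.0013 -0.9448 -0.3277]
 [ 1.      0.0013  0.0004]
 [-0.     -0.3277  0.9448]] 326.9479036141242
[ 389.0719 -302.7011  -79.6719]
[ 547.5076 -562.3126  -79.66  ]
[ 525.6146 -732.83    -49.6517]
```

The rows are not in the units I measure in: shifts go in shares of 600 mm and turns go in shares of 45 degrees. I convert before sending: 389 mm / 600 = 0.6483, -303 mm / 600 = -0.505.

>>> send_rows(rows="0 0 0 0 0 -0.1 1;0 0 0 0.1 -0.075 -0.1333 1;0 0 0 0.6483 -0.505 -0.1333 1;0 0 0 0.6483 -0.505 -0.1333 1;0 0 0 0.6483 -0.505 -0.1333 1;0 0 0 0.6483 -0.505 -0.1333 1;0 0 0 0.6483 -0.505 -0.1333 1;0 0 0 0.6483 -0.505 -0.1333 1")

```text
time: 2.35
eef_pos: [0.4716, -0.2479, 0.3332]
tcp_rot: [0.982, 0.19, 0.0, 0.0]
contact_force: [-0.1, -0.7, -0.1]
opening: 1.001
finger_force: 0.0
```

Converted, -430 mm / 600 = -0.7167, -260 mm / 600 = -0.4333.

>>> send_rows(rows="0 0 0 0.2633 -0.4333 0 1;0 0 0 0.2633 -0.4333 0 1;0 0 0 0.2633 -0.4333 0 1;0 0 0 0.2633 -0.4333 0 1;0 0 0 0.2633 -0.4333 0 1;0 0 0 0.2283 -0.7167 0 1;0 0 0 0.2283 -0.7167 0 1;0 0 0 0.2283 -0.7167 0 1")

```text
time: 3.35
eef_pos: [0.436, 0.2022, 0.3331]
tcp_rot: [0.982, 0.191, 0.0, -0.0]
contact_force: [0.1, -0.6, -0.5]
opening: 1.003
finger_force: 0.0
```

```bash
python3 - <<'E'
from h import *
np.set_printoptions(precision=4,suppress=True)
p=cam('wrist','w1.png');t,r,s=tool();print(t,s['qpos'],s['time'])
for n in('lid','jar'):
    for d in ctrl.look_for(p,n)[:2]: X=w(p,d['position']);print(n,d['p'],X,pix(p,X))
print(shift([.4656,.2565,.167]), [pix(p,X) for X in([.4656,.2565,.168],[.4656,.2565,.14],[.4656,.3005,.14],[.4656,.2125,.14],[.5096,.2565,.14])])
E
```

```text
[0.4338 0.2056 0.3332] [ 0.2287 -0.2102  1.9437  0.0043  1.4085  1.4114] 3.4
lid 0.58 [0.467  0.2577 0.1394] (np.float64(237.91403988592347), np.float64(133.41243485358842))
lid 0.37 [ 0.4375 -0.213   0.0323] (np.float64(543.7122522484237), np.float64(267.2429249315692))
[ 47.4532 -39.7739 163.1985] [(np.float64(234.61437513508605), np.float64(139.28717205905843)), (np.float64(238.5093761704076), np.float64(135.3630113510249)), (np.float64(193.9709522578716), np.float64(117.30624545892847)), (np.float64(281.52132572185576), np.float64(152.80091407381428)), (np.float64(254.8810301021709), np.float64(89.66548080399737))]
```

View pics/w1.png

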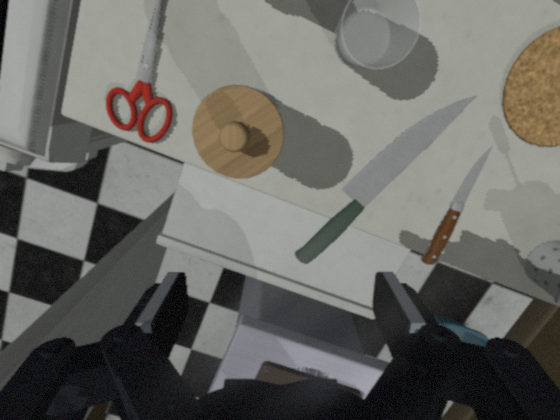

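Converted, 90 mm / 600 = 0.15, 50 mm / 600 = 0.0833.

>>> send_rows(rows="0 0 0 0.0817 -0.0667 0 1;0 0 0 0.0817 -0.0667 0.0833 1;0 0 0 0.0817 -0.0667 0.15 1;0 0 0 0.0817 -0.0667 0.15 1;0 0 0 0.0817 -0.0667 0.15 1")

```text
time: 4.12
eef_pos: [0.4693, 0.2552, 0.2446]
tcp_rot: [0.982, 0.19, 0.001, -0.0]
contact_force: [0.9, 0.3, 0.2]
opening: 0.997
finger_force: 0.0
```

```bash
python3 - <<'E'
from h import *
np.set_printoptions(precision=4,suppress=True)
p=cam('wrist','w2.png');t,r,s=tool();print(t)
for d in ctrl.look_for(p,'lid')[:2]: X=w(p,d['position']);print(d['p'],X,pix(p,X))
print(shift([.4668,.2575,.167]),pix(p,[.4668,.2575,.168]),pix(p,[.4668,.2575,.14]))
E
```

```text
[0.4696 0.2555 0.2454]
0.83 [0.471  0.2633 0.1417] (np.float64(270.2840059297794), np.float64(210.84755307337377))
[-2.26   -2.7979 75.6985] (np.float64(274.98059901879674), np.float64(232.86430006204677)) (np.float64(275.53142519808193), np.float64(217.69455781334602))
```

View pics/w2.png

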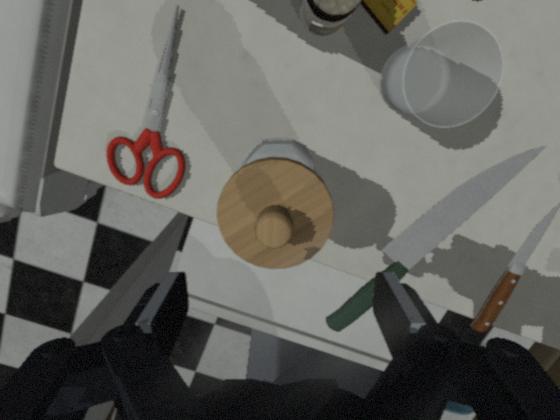

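>>> send_rows(rows="0 0 0 0 -0.0042 0.0667 1;0 0 0 0 -0.0042 0.125 1;0 0 0 0 -0.0042 0.1367 1;0 0 0 0 -0.0042 0.1367 1;0 0 0 0 -0.0042 0.1367 -1;0 0 0 0 -0.0042 0.1367 -1;0 0 0 0 -0.0042 0.1367 -1;0 0 0 0 -0.0042 0.1367 -1", grip_force=40)

```text
time: 5.22
eef_pos: [0.4674, 0.2581, 0.1615]
tcp_rot: [0.982, 0.19, 0.001, -0.0]
contact_force: [0.6, -0.0, 1.3]
opening: 0.294
finger_force: 39.1
```

>>> send_rows(rows="0 0 0 0 0 0 -1;0 0 0 0 0 0 -1;0 0 0 0 0 0 -1")

```text
time: 5.6
eef_pos: [0.4674, 0.2582, 0.1614]
tcp_rot: [0.982, 0.19, 0.001, -0.0]
contact_force: [-0.1, 1.0, 4.6]
opening: 0.296
finger_force: 39.3
```

Converted, -70 mm / 600 = -0.1167, -45 mm / 600 = -0.075.

>>> send_rows(rows="0 0 0 0 0 -0.0167 -1;0 0 0 0 0 -0.0417 -1;0 0 0 0 0 -0.075 -1;0 0 0 0 0 -0.1167 -1;0 0 0 0 0 -0.1167 -1;0 0 0 0 0 -0.1167 -1")

```text
time: 6.35
eef_pos: [0.4665, 0.2579, 0.2301]
tcp_rot: [0.982, 0.19, -0.001, 0.0]
contact_force: [0.1, -0.8, -0.4]
opening: 0.297
finger_force: 39.3
```

```bash
python3 - <<'E'
from h import *
np.set_printoptions(precision=4,suppress=True)
p=cam('wrist','w3.png');q=cam('scene');cv2.imwrite('pics/s3.png',np.hstack([p['color'][:,:,::-1][60:,60:460],cv2.resize(q['color'][170:410,180:440,::-1],(390,360))]))
t,r,s=tool();print(t,s['contact_force'])
X=[.6555,-.1025,t[2]+.003];print(shift(X))
E
```

```text
[0.4662 0.2578 0.2293] [-0.4438  0.4321 -1.0794]
[ 40.9991 404.891   -6.1834]
```

View pics/s3.png

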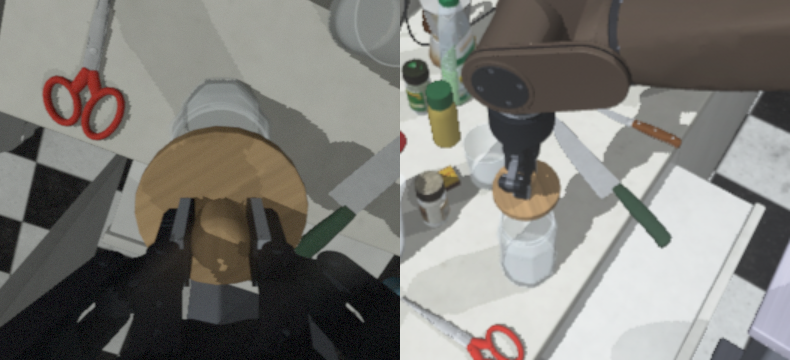

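Converted, 350 mm / 600 = 0.5833, 287 mm / 600 = 0.4783.

>>> send_rows(rows="0 0 0 -0.0333 0.0833 0 -1;0 0 0 -0.185 0.4783 0 -1;0 0 0 -0.185 0.4783 0 -1;0 0 0 -0.185 0.4783 0 -1;0 0 0 -0.185 0.4783 0.0667 -1;0 0 0 -0.185 0.4783 0.1333 -1;0 0 0 -0.1167 0.5333 0.1667 -1;0 0 0 -0.05 0.5833 0.1667 -1")

```text
time: 7.45
eef_pos: [0.5679, -0.0779, 0.1261]
tcp_rot: [0.982, 0.19, -0.004, -0.002]
contact_force: [0.2, -0.6, 0.3]
opening: 0.294
finger_force: 39.5
```

```bash
python3 - <<'E'
from h import *
np.set_printoptions(precision=4,suppress=True)
t,r,s=tool();print(t,s['contact_force'],shift([.6555,-.1025,.0544]),s['qpos'])
E
```

```text
[ 0.5679 -0.0779  0.1261] [ 0.1836 -0.5977  0.3243] [72.5582 55.8437 67.9447] [-0.3132  0.2076  1.9207 -0.      1.0217  0.8761]
```

Converted, 72 mm / 600 = 0.12, 70 mm / 600 = 0.1167.

>>> send_rows(rows="0 0 0 0.0667 0.05 0 -1;0 0 0 0.12 0.0933 0 -1;0 0 0 0.12 0.0933 0.0333 -1;0 0 0 0.12 0.0933 0.075 -1;0 0 0 0.12 0.0933 0.1033 -1;0 0 0 0.12 0.0933 0.1133 -1;0 0 0 0.12 0.0933 0.1167 -1;0 0 0 0.12 0.0933 0.1167 -1")

```text
time: 8.45
eef_pos: [0.6581, -0.103, 0.0618]
tcp_rot: [0.982, 0.19, 0.001, 0.0]
contact_force: [0.2, -0.6, -1.2]
opening: 0.298
finger_force: 39.5
```

Converted, 4 mm / 600 = 0.0067, 3 mm / 600 = 0.005.

>>> send_rows(rows="0 0 0 0 0 0.0033 -1;0 0 0 0 0 0.005 -1;0 0 0 0 0 0.0067 -1;0 0 0 0 0 0.0067 -1")

```text
time: 8.95
eef_pos: [0.6575, -0.1029, 0.0567]
tcp_rot: [0.982, 0.19, -0.0, -0.0]
contact_force: [0.2, -1.1, 0.2]
opening: 0.292
finger_force: 39.5
```

Converted, 5 mm / 600 = 0.0083, 4 mm / 600 = 0.0067.

>>> send_rows(rows="0 0 0 0 0 0.0033 -1;0 0 0 0 0 0.0067 -1;0 0 0 0 0 0.0083 -1;0 0 0 0 0 0.0083 -1;0 0 0 0 0 0.0083 -1")

```text
time: 9.57
eef_pos: [0.658, -0.103, 0.053]
tcp_rot: [0.982, 0.19, 0.0, 0.0]
contact_force: [-1.0, 0.6, 5.5]
opening: 0.297
finger_force: 40.0
```

Converted, -110 mm / 600 = -0.1833, -80 mm / 600 = -0.1333.

>>> send_rows(rows="0 0 0 0 0 0 -0.2;0 0 0 0 0 0 0.2;0 0 0 0 0 0 0.4;0 0 0 0 0 0 0.4;0 0 0 0 0 0 0.4;0 0 0 0 0 -0.05 0.4;0 0 0 0 0 -0.1333 0.4;0 0 0 0 0 -0.1833 0.4")

```text
time: 10.58
eef_pos: [0.6586, -0.1032, 0.1648]
tcp_rot: [0.982, 0.19, 0.002, 0.001]
contact_force: [0.0, -0.2, -0.1]
opening: 0.701
finger_force: 0.0
```

```bash
python3 - <<'E'
from h import *
np.set_printoptions(precision=4,suppress=True)
t,r,s=tool();print(t,s['qpos'])
print(shift([.50,-.12,.28]),shift([.46,-.2,.28]))
E
```

```text
[ 0.6586 -0.1032  0.1648] [-0.3074  0.3459  1.6697  0.      1.1223  0.8806]
[-153.0849  -43.3854 -118.705 ] [-220.0726   15.8822 -118.7588]
```

Converted, -304 mm / 600 = -0.5067, -135 mm / 600 = -0.225.

>>> send_rows(rows="0 0 0 -0.05 0 -0.0833 0.4;0 0 0 -0.1333 0 -0.1667 0.4;0 0 0 -0.2167 0.0333 -0.225 0.4;0 0 0 -0.3167 0.0583 -0.225 0.4;0 0 0 -0.4167 0.075 -0.225 0.4;0 0 0 -0.5067 0.085 -0.225 0.4;0 0 0 -0.5067 0.085 -0.225 0.4;0 0 0 -0.5067 0.085 -0.225 0.4")

```text
time: 11.58
eef_pos: [0.3948, -0.2638, 0.2971]
tcp_rot: [0.982, 0.19, 0.0, 0.0]
contact_force: [0.6, 0.3, 0.2]
opening: 0.701
finger_force: 0.0
```

```bash
python3 - <<'E'
from h import *
np.set_printoptions(precision=4,suppress=True)
p=cam('wrist','w4.png');t,r,s=tool();print(t,s['contact_force'])
q=cam('top');z=cam('scene');f=lambda i,x,y:cv2.resize(i['color'][y:y+75,x:x+100,::-1],(280,210),interpolation=3)
cv2.imwrite('pics/c4.png',np.hstack([p['color'][:,:,::-1],np.vstack([f(q,270,150),f(z,230,175)])][:1]+[cv2.resize(np.vstack([f(q,270,150),f(z,230,175)]),(240,420))]))
for n in('gauge','gauge_grip','mug_mouth'):
    for d in ctrl.look_for(p,n)[:2]: X=w(p,d['position']);print(n,d['p'],X,pix(p,X))
for d in ctrl.look_for(q,'lid')[:1]: print('lid',d['p'],w(q,d['position']))
for Z in(.212,.171,.109,.096): print(pix(p,[.442,-.245,Z]))
print(pix(p,[.4237,-.1899,.099]),pix(p,[.4571,-.2966,.099]))
print(shift([.442,-.245,.191]))
E
```

```text
[ 0.3953 -0.2635  0.297 ] [ 0.3164  0.2828 -0.5087]
gauge 0.57 [ 0.4547 -0.2386  0.1017] (np.float64(278.7540977305572), np.float64(116.48361791715716))
gauge_grip 0.78 [ 0.4456 -0.2437  0.212 ] (np.float64(280.14173166688875), np.float64(145.2133280621827))
mug_mouth 0.84 [ 0.4515 -0.2527  0.0538] (np.float64(289.8311276249704), np.float64(121.38421712655163))
mug_mouth 0.47 [ 0.445  -0.2449  0.2108] (np.float64(281.5639313442823), np.float64(146.575932997755))
lid 0.72 [ 0.6585 -0.1047  0.0321]
(np.float64(279.96360299432564), np.float64(151.34256752710934))
(np.float64(279.9646798707253), np.float64(142.19307092667916))
(np.float64(279.965787016961), np.float64(132.78639182918056))
(np.float64(279.9659671497096), np.float64(131.25592466349144))
(np.float64(219.30408793344344), np.float64(127.71556957999438)) (np.float64(335.44858792310504), np.float64(137.19903644961786))
[ 50.1163   0.6722 102.6296]
```

View pics/c4.png

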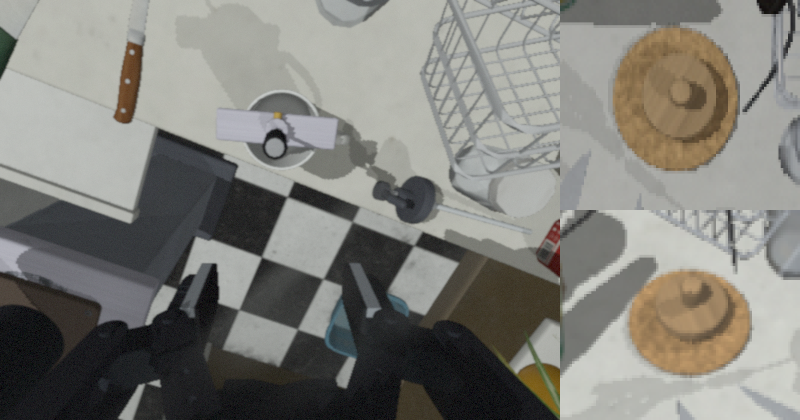

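Converted, 106 mm / 600 = 0.1767, 90 mm / 600 = 0.15.

>>> send_rows(rows="0 0 0 0.0867 -0.005 0 0.4;0 0 0 0.0867 -0.005 0 0.4;0 0 0 0.0867 -0.005 0.0833 0.4;0 0 0 0.0867 -0.005 0.15 0.4;0 0 0 0.0867 -0.005 0.1767 0.4;0 0 0 0.0867 -0.005 0.1767 0.4")

```text
time: 12.68
eef_pos: [0.4413, -0.2414, 0.1902]
tcp_rot: [0.982, 0.19, -0.001, -0.001]
contact_force: [0.8, -0.0, 0.3]
opening: 0.7
finger_force: 0.0
```

>>> send_rows(rows="0 0 0 0 0 0 0;0 0 0 0 0 0 -0.4;0 0 0 0 0 0 -1;0 0 0 0 0 0 -1;0 0 0 0 0 0 -1;0 0 0 0 0 0 -1", grip_force=40)

```text
time: 13.42
eef_pos: [0.4421, -0.2418, 0.1911]
tcp_rot: [0.982, 0.19, 0.0, 0.0]
contact_force: [0.3, -1.2, 0.8]
opening: 0.173
finger_force: 38.9
```

```bash
python3 - <<'E'
from h import *
np.set_printoptions(precision=4,suppress=True)
p=cam('wrist','w5.png');z=cam('scene','s5.png');t,r,s=tool();print(t,s['contact_force'],s['wrist_torque'],s['opening'],s['finger_force'])
f=cv2.resize(z['color'][140:230,330:420,::-1],(240,240),interpolation=3)
c=np.zeros((420,240,3),np.uint8);c[:240]=f
cv2.imwrite('pics/c5.png',np.hstack([p['color'][:,:,::-1],c]))
E
```

```text
[ 0.442  -0.2418  0.191 ] [ 0.1688 -0.677   1.6312] [-0.0846 -0.1832 -0.0105] 0.179030298699401 38.86030375957489
```

View pics/c5.png

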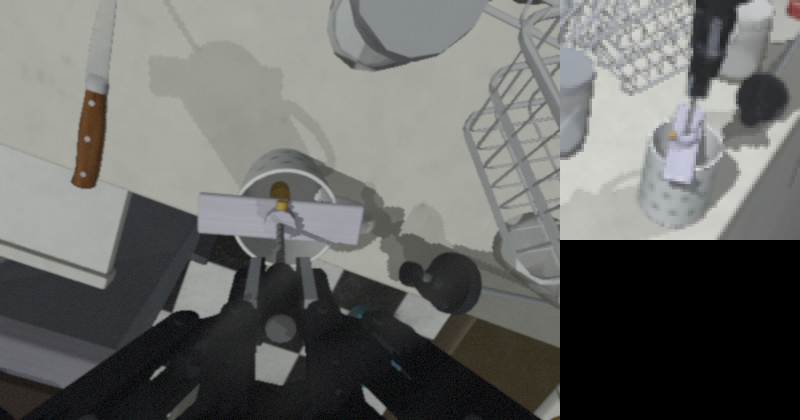

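Converted, -145 mm / 600 = -0.2417, -135 mm / 600 = -0.225.

>>> send_rows(rows="0 0 0 0 0 -0.025 -1;0 0 0 0 0 -0.0667 -1;0 0 0 0 0 -0.125 -1;0 0 0 0 0 -0.1833 -1;0 0 0 0 0 -0.225 -1;0 0 0 0 0 -0.2417 -1;0 0 0 0 0 -0.2417 -1;0 0 0 0 0 -0.2417 -1")

```text
time: 14.52
eef_pos: [0.4412, -0.2411, 0.3341]
tcp_rot: [0.982, 0.19, -0.001, -0.001]
contact_force: [-0.5, -0.4, -2.1]
opening: 0.172
finger_force: 39.1
```

```bash
python3 - <<'E'
from h import *
np.set_printoptions(precision=4,suppress=True)
t,r,s=tool();print(t,s['contact_force'],s['opening'])
for X in([.5,0],[.468,.258]): print(shift(X+[t[2]+.003-.006]))
E
```

```text
[ 0.4412 -0.2411  0.3341] [-0.4724 -0.4494 -2.0872] 0.17207193620938668
[ 144.5565 -201.7237    0.34  ]
[ 211.2239 -453.0066    0.9317]
```

Converted, -370 mm / 600 = -0.6167, -315 mm / 600 = -0.525.

>>> send_rows(rows="0 0 0 0.025 -0.0333 0 -1;0 0 0 0.075 -0.1 0 -1;0 0 0 0.1333 -0.1833 0 -1;0 0 0 0.1917 -0.2667 0 -1;0 0 0 0.2417 -0.3417 0 -1;0 0 0 0.275 -0.4333 0 -1;0 0 0 0.3 -0.525 0 -1;0 0 0 0.325 -0.6167 0 -1")

```text
time: 15.52
eef_pos: [0.4835, 0.1763, 0.3341]
tcp_rot: [0.982, 0.19, -0.001, -0.0]
contact_force: [1.1, -0.4, -1.7]
opening: 0.171
finger_force: 39.2
```

Converted, -83 mm / 600 = -0.1383, -70 mm / 600 = -0.1167.

>>> send_rows(rows="0 0 0 0.0167 -0.0667 0 -1;0 0 0 0.025 -0.1167 0 -1;0 0 0 0.0267 -0.1383 0 -1;0 0 0 0.0267 -0.1383 0 -1;0 0 0 0.0267 -0.1383 0 -1")

```text
time: 16.15
eef_pos: [0.4685, 0.2565, 0.3355]
tcp_rot: [0.982, 0.19, -0.0, 0.0]
contact_force: [0.9, 0.0, -1.6]
opening: 0.172
finger_force: 39.3
```

```bash
python3 - <<'E'
from h import *
np.set_printoptions(precision=4,suppress=True)
p=cam('wrist','w6.png');z=cam('scene','s6.png');q=cam('top','t6.png');t,r,s=tool();print(t,s['contact_force'],s['opening'])
f=cv2.resize(z['color'][210:390,190:330,::-1],(327,420),interpolation=3)
cv2.imwrite('pics/c6.png',np.hstack([p['color'][:,60:533,::-1],f]))
for n in('gauge_tip','gauge'):
  for i in(p,z):
    for d in ctrl.look_for(i,n)[:1]: X=w(i,d['position']);print(n,d['p'],X,pix(i,X))
for i,n in((z,'jar'),(q,'jar'),(p,'jar')):
  for d in ctrl.look_for(i,n)[:1]: X=w(i,d['position']);print(n,d['p'],X,pix(i,X))
print(shift([.468,.258,.2]),pix(p,[.468,.258,.128]),pix(z,[.468,.258,.128]),pix(z,[t[0],t[1],.164]))
E
```

```text
[0.4687 0.2565 0.3358] [-0.6017  0.1667 -1.2777] 0.16969917242396124
gauge_tip 0.94 [0.4727 0.2623 0.3405] (np.float64(270.2996875786515), np.float64(295.04473842879366))
gauge 0.96 [0.4811 0.2541 0.249 ] (np.float64(289.90578670694856), np.float64(210.01690710377127))
gauge 0.83 [0.4606 0.2655 0.2411] (np.float64(262.29484518116607), np.float64(288.01813701126264))
jar 0.76 [0.4543 0.2675 0.0694] (np.float64(266.04826353698826), np.float64(335.5247843572875))
jar 0.72 [0.4567 0.2504 0.0491] (np.float64(191.63259946306667), np.float64(256.64284454478803))
jar 0.95 [0.4635 0.2587 0.04  ] (np.float64(276.74326538788534), np.float64(165.9936977665269))
[ -0.1166  -0.7575 132.866 ] (np.float64(278.20057887061444), np.float64(180.2158662191354)) (np.float64(262.8270885246629), np.float64(314.74758924340534)) (np.float64(262.57153855972973), np.float64(304.6957485036299))
```

View pics/c6.png

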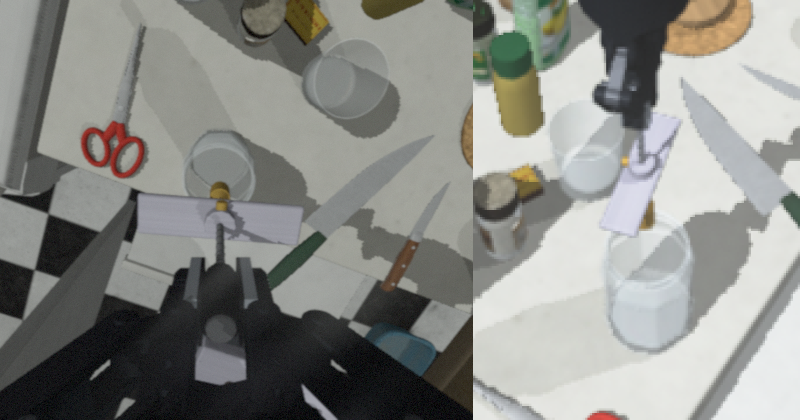

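Converted, 102 mm / 600 = 0.17, 95 mm / 600 = 0.1583.

>>> send_rows(rows="0 0 0 0 -0.0017 0.0417 -1;0 0 0 0 -0.0017 0.0833 -1;0 0 0 0 -0.0017 0.1167 -1;0 0 0 0 -0.0017 0.1417 -1;0 0 0 0 -0.0017 0.1583 -1;0 0 0 0 -0.0017 0.17 -1;0 0 0 0 -0.0017 0.17 -1")

```text
time: 17.52
eef_pos: [0.4679, 0.2584, 0.2336]
tcp_rot: [0.982, 0.19, -0.0, 0.0]
contact_force: [0.6, 0.7, -1.8]
opening: 0.177
finger_force: 39.3
```

Converted, 20 mm / 600 = 0.0333, 18 mm / 600 = 0.03.

>>> send_rows(rows="0 0 0 0 0 0.005 -1;0 0 0 0 0 0.01 -1;0 0 0 0 0 0.015 -1;0 0 0 0 0 0.02 -1;0 0 0 0 0 0.025 -1;0 0 0 0 0 0.03 -1;0 0 0 0 0 0.0333 -1;0 0 0 0 0 0.0333 -1")

```text
time: 18.52
eef_pos: [0.468, 0.2584, 0.2135]
tcp_rot: [0.982, 0.19, 0.0, -0.0]
contact_force: [0.4, 0.9, 1.6]
opening: 0.176
finger_force: 39.5
```

```bash
python3 - <<'E'
from h import *
np.set_printoptions(precision=4,suppress=True)
p=cam('wrist','w7.png');z=cam('scene','s7.png');t,r,s=tool();print(t,s['contact_force'],s['opening'],s['wrist_torque'])
f=cv2.resize(z['color'][210:390,190:330,::-1],(327,420),interpolation=3)
cv2.imwrite('pics/c7.png',np.hstack([p['color'][:,60:533,::-1],f]))
E
```

```text
[0.4679 0.2584 0.2136] [ 0.4467  0.527  -0.5894] 0.17616699915497713 [ 0.098  -0.1323  0.0326]
```

View pics/c7.png

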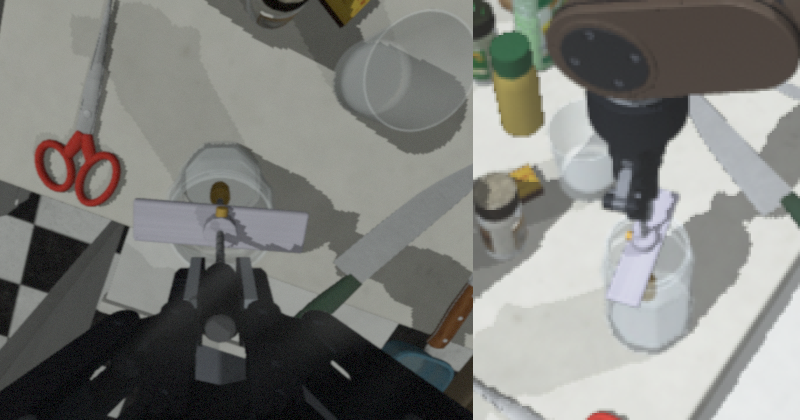

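Converted, 21 mm / 600 = 0.035, 19 mm / 600 = 0.0317.

>>> send_rows(rows="0 0 0 0 0 0.0067 -1;0 0 0 0 0 0.0133 -1;0 0 0 0 0 0.02 -1;0 0 0 0 0 0.0267 -1;0 0 0 0 0 0.0317 -1;0 0 0 0 0 0.035 -1;0 0 0 0 0 0.035 -1")

```text
time: 19.5
eef_pos: [0.4678, 0.2584, 0.1924]
tcp_rot: [0.982, 0.19, -0.0, -0.0]
contact_force: [0.7, 0.8, -0.2]
opening: 0.177
finger_force: 39.5
```

Converted, 4 mm / 600 = 0.0067, 3 mm / 600 = 0.005.

>>> send_rows(rows="0 0 0 0 0 0.0017 -1;0 0 0 0 0 0.0033 -1;0 0 0 0 0 0.005 -1;0 0 0 0 0 0.0067 -1;0 0 0 0 0 0.0067 -1")

```text
time: 20.12
eef_pos: [0.4679, 0.2584, 0.1887]
tcp_rot: [0.982, 0.19, -0.0, -0.0]
contact_force: [0.5, 1.1, 0.9]
opening: 0.173
finger_force: 39.5
```

Converted, 2 mm / 600 = 0.0033, 1.4 mm / 600 = 0.0023.

>>> send_rows(rows="0 0 0 0 0 0.0012 -1;0 0 0 0 0 0.0023 -1;0 0 0 0 0 0.0033 -1;0 0 0 0 0 0.0033 -1")

```text
time: 20.62
eef_pos: [0.4679, 0.2584, 0.1867]
tcp_rot: [0.982, 0.19, -0.0, 0.0]
contact_force: [0.5, 0.4, 1.6]
opening: 0.175
finger_force: 39.5
```

Converted, 2 mm / 600 = 0.0033, 1.4 mm / 600 = 0.0023.

>>> send_rows(rows="0 0 0 0 0 0.0012 -1;0 0 0 0 0 0.0023 -1;0 0 0 0 0 0.0033 -1;0 0 0 0 0 0.0033 -1")

```text
time: 21.12
eef_pos: [0.4679, 0.2584, 0.1847]
tcp_rot: [0.982, 0.19, -0.0, -0.0]
contact_force: [-0.2, 0.7, 1.3]
opening: 0.175
finger_force: 39.5
```

Converted, 2 mm / 600 = 0.0033, 1.4 mm / 600 = 0.0023.

>>> send_rows(rows="0 0 0 0 0 0.0012 -1;0 0 0 0 0 0.0023 -1;0 0 0 0 0 0.0033 -1;0 0 0 0 0 0.0033 -1")

```text
time: 21.62
eef_pos: [0.4679, 0.2584, 0.1827]
tcp_rot: [0.982, 0.19, -0.0, -0.0]
contact_force: [-0.1, 0.8, 0.4]
opening: 0.175
finger_force: 39.5
```

Converted, 2 mm / 600 = 0.0033, 1.4 mm / 600 = 0.0023.

>>> send_rows(rows="0 0 0 0 0 0.0012 -1;0 0 0 0 0 0.0023 -1;0 0 0 0 0 0.0033 -1;0 0 0 0 0 0.0033 -1")

```text
time: 22.12
eef_pos: [0.4681, 0.2585, 0.1812]
tcp_rot: [0.982, 0.19, 0.0, -0.0]
contact_force: [-0.4, 0.9, 3.7]
opening: 0.171
finger_force: 39.7
```

Converted, 1.4 mm / 600 = 0.0023, 0.7 mm / 600 = 0.0012.

>>> send_rows(rows="0 0 0 0 0 0.0012 -1;0 0 0 0 0 0.0023 -1;0 0 0 0 0 0.0023 -1")

```text
time: 22.5
eef_pos: [0.4685, 0.2586, 0.1811]
tcp_rot: [0.982, 0.19, 0.001, -0.0]
contact_force: [-1.5, -0.6, 8.8]
opening: 0.173
finger_force: 40.2
```

>>> send_rows(rows="0 0 0 0 0 0.0012 -1;0 0 0 0 0 0.0023 -1;0 0 0 0 0 0.0023 -1")

```text
time: 22.88
eef_pos: [0.469, 0.2589, 0.1811]
tcp_rot: [0.982, 0.19, 0.001, -0.0]
contact_force: [-2.5, 0.4, 12.2]
opening: 0.18
finger_force: 40.6
```

Converted, -2.2 mm / 600 = -0.0037, -2 mm / 600 = -0.0033.

>>> send_rows(rows="0 0 0 0 0 -0.0017 -1;0 0 0 0 0 -0.0033 -1;0 0 0 0 0 -0.0037 -1;0 0 0 0 0 -0.0037 -1")

```text
time: 23.38
eef_pos: [0.4684, 0.2586, 0.1812]
tcp_rot: [0.982, 0.19, 0.001, -0.0]
contact_force: [-0.5, 0.2, 5.7]
opening: 0.173
finger_force: 39.8
```

Light contact remains; release and rise straight up.

Converted, -10 mm / 600 = -0.0167.

>>> send_rows(rows="0 0 0 0 0 0 -0.5;0 0 0 0 0 0 -0.3;0 0 0 0 0 0 0;0 0 0 0 0 0 0.3;0 0 0 0 0 0 0.4;0 0 0 0 0 0 0.4;0 0 0 0 0 0 0.4;0 0 0 0 0 -0.0167 0.4")

```text
time: 24.38
eef_pos: [0.4674, 0.2582, 0.1897]
tcp_rot: [0.982, 0.19, -0.001, 0.0]
contact_force: [0.3, 0.2, 0.3]
opening: 0.701
finger_force: 0.0
```

Converted, -120 mm / 600 = -0.2, -110 mm / 600 = -0.1833.

>>> send_rows(rows="0 0 0 0 0 -0.05 0.4;0 0 0 0 0 -0.1167 0.4;0 0 0 0 0 -0.1833 0.4;0 0 0 -0.0667 0 -0.2 0.4;0 0 0 -0.0667 0 -0.2 0.4;0 0 0 -0.0667 0 -0.2 0.4")

```text
time: 25.12
eef_pos: [0.431, 0.2435, 0.3105]
tcp_rot: [0.982, 0.19, 0.0, -0.0]
contact_force: [-0.2, 0.7, -0.4]
opening: 0.699
finger_force: 0.0
```

```bash
python3 - <<'E'
from h import *
np.set_printoptions(precision=4,suppress=True)
p=cam('wrist','w8.png');z=cam('scene','s8.png');q=cam('top','t8.png');t,r,s=tool();print(t,s['contact_force'],s['opening'],s['time'])
f=lambda i,x,y:cv2.resize(i['color'][y:y+120,x:x+140,::-1],(245,210),interpolation=3)
cv2.imwrite('pics/c8.png',np.hstack([p['color'][:,5:,::-1],np.vstack([f(z,195,250),f(q,120,190)])]))
for i in(p,z,q):
  for n in('gauge_grip','gauge'):
    for d in ctrl.look_for(i,n)[:1]: X=w(i,d['position']);print(n,d['p'],X,pix(i,X))
print('pred top of handle',pix(p,[.468,.2584,.201]),'boss',pix(p,[.468,.2584,.144]))
E
```

```text
[0.4311 0.2435 0.3096] [0.4561 0.4722 0.2307] 0.698611808731691 25.275
gauge_grip 0.57 [0.4722 0.2561 0.1973] (np.float64(284.9925907709561), np.float64(155.74021500355633))
gauge 0.91 [0.4804 0.2598 0.1387] (np.float64(283.65730052295476), np.float64(133.66004468000426))
gauge_grip 0.65 [0.4609 0.2596 0.1906] (np.float64(264.5928547503381), np.float64(300.4826482613893))
gauge 0.95 [0.4569 0.2641 0.1308] (np.float64(265.4790789979282), np.float64(319.01320460713407))
gauge_grip 0.49 [0.4711 0.2561 0.1969] (np.float64(177.046227921021), np.float64(250.97408232782232))
gauge 0.59 [0.4768 0.2356 0.1296] (np.float64(191.21575764444924), np.float64(248.82860348787347))
pred top of handle (np.float64(279.82023266534026), np.float64(160.9012409556955)) boss (np.float64(279.878917012411), np.float64(148.24601224851403))
```

View pics/c8.png

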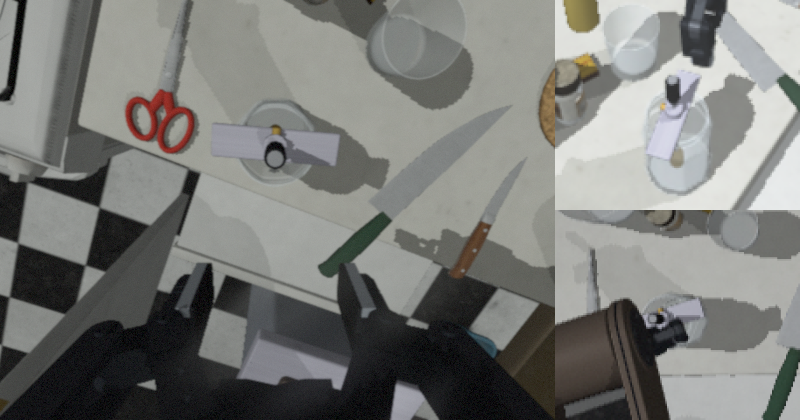

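```bash
python3 -c "
from plant import ctrl
print(ctrl.sign_off())"
```

```text
the job is handed in; nothing more can be done
None
```

The job is handed in: the lid lies flat on the cork mat and the depth gauge stands upright in the jar, bar across the rim. The rod stopped firmly where the jar's bottom should be, and the run took about 25 s of the 61 s allowed.

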